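# Build up a stack mould on its core pin

## Robot

A 6-joint arm with a two-finger parallel gripper is mounted at the origin on the work surface. World frame = base frame: x ahead of the robot, y to its left, z up, the work surface at z = 0. Lengths are in m, angles in rad, forces in N, time in s.
With the tool pointing down it reaches from about 0.325 to 0.75 m from the base axis. Payload 7.6 kg.
Tool frame: the origin (TCP) lies at the very end of the fingers, on their centre line; the grasp point (between the pads) lies 19 mm behind it; z points along the fingers, y is the line along which they close (so a half turn about z gives the same grasp; the last joint's range is limited). The gripper opens to 85 mm and grips with 20 to 120 N. Pads are 22 mm wide; open, the fingers measure 114 mm over their backs; the gripper's body (76 mm by 85 mm) begins 54 mm behind the grasp point. The pads swing forward as they close: fully open they stand 13 mm farther back than shut.
Start: joints at [-1.201, 0.052, 1.401, -0, 1.689, -0.07], TCP at [0.224, -0.475, 0.231] pointing down, gripper open.
Joint ranges: [-2.9, 2.9], [-0.91, 2.17], [0.12, 2.37], [-1.06, 4.2], [0.26, 2.73], [-2.93, 2.93]. Speed limits (rad/s): [2.57, 2.57, 3.01, 3.14, 3.14, 3.14].

## Interface

Orientations are given as a rotation vector (axis times angle).
In Python, from cell import r, viewer gives the robot as it stands. The module is installed in compiled form; this text tells all that it offers.
- The arm moves only by the tool jog_arm, never from a script. Its argument "rows" is a list of rows, each an object of numbers: "fingers": the finger opening in cm, from 0 to 8.54; "x", "y", "z": the shift along the tool's x, y, z in cm; "ax", "ay", "az": the turn, a rotation vector about the tool's x, y, z in rad. A call has 1 to 20 rows; each row is the pose to reach, as a shift and turn from the pose commanded when the call began, along the tool's axes at that moment; what a row does not reach only later rows make up. A row lasts 1/10 s, in which the tool goes at most 50 mm and 8.59 degrees, less where a joint would pass 70% of its speed; a pose out of reach is approached as far as the arm can. A call with a gripper value outside its range is refused whole. The fingers move at their own pace and stop on an object; "grip_force" is the grip in N (left out, the last holds). Time passes only in rows, so rows that repeat a pose let the fingers close. It gives the time, the measured TCP pose, the force, the opening and the grip force at its end, in the units of the state.
- r.get_state(): the state, without advancing time (a new reading comes with each control period).
- viewer.read_camera(name): name is "scene" or "top" or "wrist"; returns a dict with "frame" (400x640x3 uint8, red, green, blue), "K" (3x3 intrinsics, pixels), "k1" (the pictures are not rectified: a ray, as slopes to the right and down, at radius r is drawn at 1 + k1 r^2 times it, then the intrinsics apply), "world_to_cam" (4x4, takes a point from world to camera coordinates); the wrist camera has in their place "tool_from_camera" (4x4, takes a point from camera to tool coordinates, whose origin is the TCP and whose axes are the flange's). Camera axes: x right, y up, looking along -z (the intrinsics and any distortion apply to the point x, -y, -z); pixel columns grow to the right and rows downward; lengths in m; the calibration is good to about 2 mm. A picture is of the moment at which its call begins: read the wrist's pose just before it. There is no depth.
- r.job_done(): hands the job in; it is judged then, once.
The state is a dict: "time": time; "qpos": joint angles; "dq": joint speeds; "tau": joint torques, N m; "eef_pos": TCP position; "tool_rot": TCP orientation; "wrist_force": force on the tool from outside, world axes, zero at the start; "wrist_torque": the same for the moment, N m; "grip_width": finger opening in m; "finger_force": force on a finger pad.
Only numpy, scipy, OpenCV 4.12 (cv2) and the standard library are available. Lean on these libraries where they do the work, as an engineer would, in place of code of your own. Each camera call takes 0.05 s, during which the arm holds its last target. There are 200 camera calls.

## Task

Build the ring mould on the round base plate that has the upright pin: put the three round pink rings over the pin with the widest at the bottom, then the middle one, then the narrowest. After setting each pink ring down, let go of it and press firmly down on its top with the fingers to make sure it lies flat before adding the next. Finish by putting the steel collar over the pin on top, and leave the pink square block, the pink disc without a hole and the plate without a pin where they are.

Things in the scene. Friction and masses are not known exactly. Their poses are not given: they have to be found in the camera images.
- mould_base: round aluminium base plate, 80 mm across and 10 mm thick, fixed to the bench, with an upright steel core pin in its middle: 12 mm thick, its slightly tapered tip 65 mm above the bench. Origin: centre of the plate's underside, on the bench, on the pin's axis; z up. The finished stack stands on the plate's top, 10 mm above this origin
- wide_ring: loose pink tooling-board ring, 66 mm outside diameter, 22 mm hole, 15 mm high, about 50 g. Origin: centre of its underside; z up
- middle_ring: loose pink tooling-board ring, 54 mm outside diameter, 22 mm hole, 15 mm high, about 35 g. Origin: centre of its underside; z up
- narrow_ring: loose pink tooling-board ring, 42 mm outside diameter, 22 mm hole, 15 mm high, about 22 g. Origin: centre of its underside; z up
- steel_collar: loose bare steel collar, 36 mm outside diameter, 22 mm hole, 30 mm high, about 150 g; holds the stack down. Origin: centre of its underside; z up
- square_block: loose pink square block, 54 x 54 x 15 mm, with a 22 mm round hole; not part of this mould, stays where it is. Origin: centre of its underside; x and y along its sides
- solid_disc: loose pink solid disc without a hole, 54 mm across, 15 mm high; not part of this mould, stays where it is. Origin: centre of its underside
- plain_plate: loose aluminium round plate without a pin, 80 mm across, 10 mm thick; not part of this mould, stays where it is. Origin: centre of its underside
There are look-alikes about, which are no part of the job. What is shaped like the wide_ring but red is not meant.

How it is judged:
By the outcome, as a careful person would: the job done as asked, in the order asked, and still so for the second after the job is handed in, with the robot touching nothing.
It also fails if it takes over 118 s, if anything falls off the work surface, if the arm or the gripper's body presses on something with over 40 N, if the wrist force passes 120 N, or if a joint passes its speed limit or range.

## Working session

There is one attempt and no reset: what is moved stays moved. The work goes in short steps, Python scripts to look and compute and a tool call to move; the robot and the scene stay as the last step left them, time stands still between calls to the robot, and variables do not carry over. Pictures are saved under pics/ and viewed, at most 16 in all, crops included, and the job is handed in when it is done.

Besides the shell and the picture viewer there is one more tool, called after "Request:" in YAML: its name, and indented under it one key for each argument. jog_arm: Moves the arm, as the interface text tells. Its arguments: {"type":"object","properties":{"rows":{"type":"array","items":{"type":"object","properties":{"fingers":{"type":"number"},"x":{"type":"number"},"y":{"type":"number"},"z":{"type":"number"},"ax":{"type":"number"},"ay":{"type":"number"},"az":{"type":"number"}}}},"grip_force":{"type":"number"}},"required":["rows"]}

```bash
mkdir -p pics; cat > h.py <<'E'
import numpy as np, cv2
from cell import r, viewer
from scipy.spatial.transform import Rotation as R
def cam(n):
    s=r.get_state(); c=viewer.read_camera(n); c['s']=s
    if 'world_to_cam' in c: c['T']=np.linalg.inv(np.array(c['world_to_cam']))
    else:
        T=np.eye(4);T[:3,:3]=R.from_rotvec(s['tool_rot']).as_matrix();T[:3,3]=s['eef_pos']
        c['T']=T@np.array(c['tool_from_camera'])
    return c
def ray(c,uv):
    K=np.array(c['K']);p=cv2.undistortPoints(np.array([[uv]],float),K,np.array([c['k1'],0,0,0.]))[0,0]
    return c['T'][:3,3],c['T'][:3,:3]@np.array([p[0],-p[1],-1])
def onz(c,uv,z):
    o,d=ray(c,uv);return o+d*(z-o[2])/d[2]
def save(c,n,crop=None,f=1):
    im=cv2.cvtColor(np.array(c['frame']),cv2.COLOR_RGB2BGR)
    if crop: im=im[crop[1]:crop[3],crop[0]:crop[2]]
    cv2.imwrite('pics/'+n,cv2.resize(im,None,fx=f,fy=f,interpolation=cv2.INTER_CUBIC))
E
python3 - <<'E'
from h import *
for n in('top','scene'):
    c=cam(n);save(c,n+'0.png');print(n,c['T'][:3,3],c['k1'],c['K'][0])
print(r.get_state())
E
```

```text
top [0.40595482 0.01825619 1.00679681] 0.012173641476771272 [385.34747643   0.         322.28663839]
scene [1.15814017 0.23197638 0.74531046] -0.009061459568825437 [409.21370723   0.         326.20444841]
{'time': 0.1, 'qpos': array([-1.20129245e+00,  5.27818386e-02,  1.40161124e+00, -7.16838050e-06,
        1.68861031e+00, -7.03202565e-02]), 'dq': array([ 0.00034543, -0.0004823 , -0.00093103, -0.00048882, -0.00026382,
       -0.00045307]), 'tau': array([ 8.90565043e-04, -3.82581961e+01, -3.60985672e+01, -1.56606887e-05,
        4.81828465e-03,  2.48305099e-05]), 'eef_pos': array([ 0.2234472 , -0.47477959,  0.23055847]), 'tool_rot': array([-3.06457245e+00, -6.85013619e-01,  3.41164444e-04]), 'wrist_force': array([ 0.31275475, -0.38572388,  0.00568885]), 'wrist_torque': array([-0.00740868, -0.02513562,  0.00430575]), 'finger_force': 0.0, 'grip_width': 0.0853134548841807}
```

View pics/top0.png

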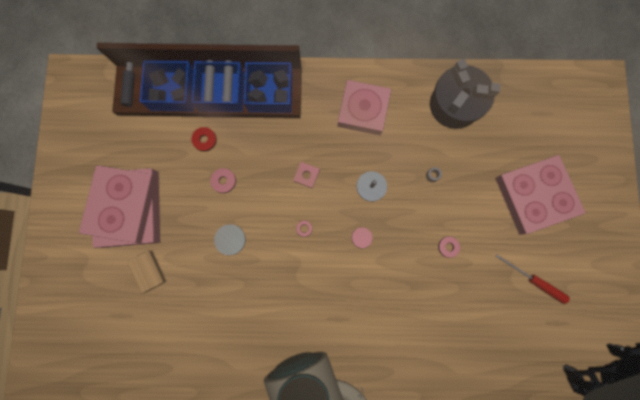

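View pics/scene0.png

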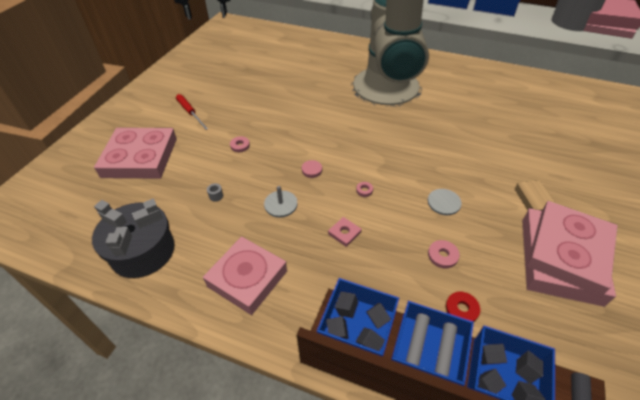

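Top view: wide ring (223,181), with the red look-alike at (204,139), which is not meant. Middle ring (450,247), narrow ring (304,228), collar (434,174), pin plate (372,186). The square (306,175), disc (362,238) and plain plate (229,240) stay. Next I measure and confirm in an enlarged crop.

```bash
cat >> h.py <<'E'
def blobs(c,kind,amin=40):
    hsv=cv2.cvtColor(np.array(c['frame']),cv2.COLOR_RGB2HSV)
    if kind=='pink': m=cv2.inRange(hsv,(165,70,90),(180,190,255))|cv2.inRange(hsv,(0,70,90),(4,190,255))
    else: m=cv2.inRange(hsv,(0,0,40),(180,50,255))|cv2.inRange(hsv,(85,0,40),(140,70,255))
    cs,_=cv2.findContours(m,cv2.RETR_EXTERNAL,cv2.CHAIN_APPROX_NONE)
    return [k for k in cs if cv2.contourArea(k)>amin]
def circ(c,k,z):
    P=np.array([onz(c,p[0],z)[:2] for p in k]);h=cv2.convexHull(P.astype(np.float32))[:,0]
    (x,y),(a,b),_=cv2.fitEllipse(P.astype(np.float32)); return x,y,a*1e3,b*1e3
E
python3 - <<'E'
from h import *
for n in('top','scene'):
    c=cam(n)
    for kind,z in(('pink',.015),('grey',.01)):
        for k in blobs(c,kind):
            u=k[:,0].mean(0)
            if cv2.contourArea(k)<1500 and len(k)>5: print(n,kind,u.round(),np.round(circ(c,k,z),4))
    if n=='top': save(c,'crop1.png',(185,120,470,265),2.8)
E
```

```text
top pink [552. 291.] [  0.3318  -0.5445  18.3631 110.3789]
top pink [449. 247.] [ 0.4335 -0.2983 49.1955 51.0928]
top pink [362. 237.] [ 0.4535 -0.0762 49.1584 50.1619]
top pink [304. 228.] [ 0.4749  0.0723 36.4295 37.2073]
top pink [223. 180.] [ 0.5977  0.2882 61.0928 62.6388]
top pink [306. 174.] [ 0.6163  0.0691 57.3926 58.7196]
top pink [203. 139.] [ 0.7096  0.3453 57.875  60.7486]
top grey [348. 393.] [ 7.76000e-02 -4.52000e-02  2.69091e+01  6.23618e+01]
top grey [616. 391.] [ 9.860000e-02 -6.997000e-01  4.537380e+01  1.549053e+02]
top grey [304. 378.] [8.82000e-02 6.75000e-02 1.28276e+02 1.48496e+02]
top grey [230. 239.] [ 0.4438  0.2638 75.6691 76.3367]
top grey [371. 186.] [ 0.589  -0.1025 77.064  77.506 ]
top grey [434. 173.] [ 0.6234 -0.2673 31.1299 33.8643]
top grey [203. 106.] [  0.8071   0.3526  56.3938 142.4837]
top grey [156.  94.] [ 0.8342  0.4844 31.0988 51.6366]
top grey [257.  87.] [ 0.8611  0.2088 48.2725 97.1212]
top grey [179.  86.] [ 0.8595  0.4233 34.367  99.9161]
top grey [281.  84.] [  0.874    0.1446  36.7747 120.6299]
top grey [227.  83.] [  0.876    0.290
[... 785 characters left out ...]
. 354.] [ 0.7853  0.4123 33.381  43.1773]
scene grey [370. 339.] [ 0.8386  0.1945 30.6924 46.8495]
scene grey [446. 348.] [  0.803    0.3289  22.7869 132.0388]
scene grey [338. 325.] [ 0.8354  0.1294 34.7501 44.57  ]
scene grey [418. 338.] [  0.8026   0.277   22.6677 131.9324]
scene grey [378. 315.] [ 0.7872  0.196  33.9042 43.6647]
scene grey [345. 301.] [ 0.7823  0.1273 34.3206 42.7601]
scene grey [444. 201.] [ 0.4493  0.2629 75.7804 80.1803]
scene grey [280. 202.] [ 0.5926 -0.1029 74.1706 85.4504]
scene grey [215. 192.] [ 0.6172 -0.27   32.0521 58.0345]
scene grey [381.  92.] [ 4.73000e-02 -9.10000e-03  6.12555e+01  1.06882e+02]
scene grey [215.   8.] [ -0.297   -0.8259  70.5383 187.83  ]
```

View pics/crop1.png

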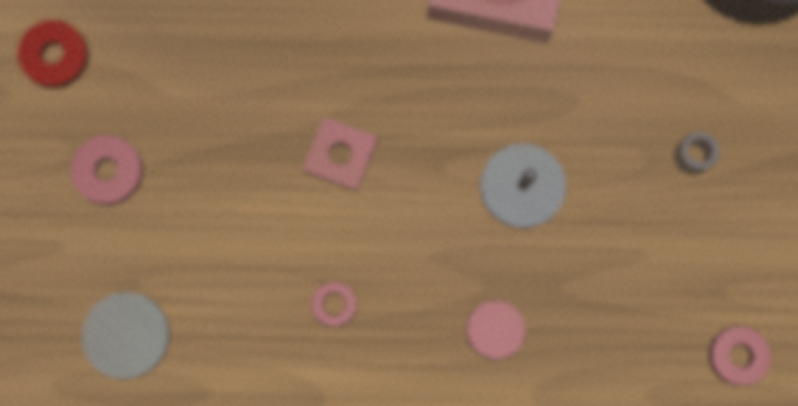

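The crop confirms the choice: the pink ring at crop (106,170), with an outside diameter of about 62–66 mm, is the wide one. The one at (53,53) is red and not meant. The ring at (740,356) is about 54 mm and the one at (334,303) about 42 mm. The pin plate is at (523,186) and the collar at (697,152).

```bash
cat >> h.py <<'E'
def mv(x,y,z,yaw=0.0):
    s=r.get_state();A=R.from_rotvec(s['tool_rot']);B=R.from_euler('z',yaw)*R.from_rotvec([np.pi,0,0])
    d=A.inv().apply(np.array([x,y,z])-s['eef_pos'])*100
    print('cm',d.round(2),'rot',(A.inv()*B).as_rotvec().round(3),'F',s['wrist_force'].round(1),'w',round(s['grip_width']*1e3,1),'t',s['time'],s['eef_pos'].round(4),s['qpos'][5].round(2))
E
python3 -c "
from h import *
mv(.52,-.10,.23)
c=cam('wrist');print(np.array(c['tool_from_camera']).round(3))"
```

```text
cm [ 42.79 -21.3    0.1 ] rot [-0.001  0.     0.44 ] F [-0.6 -0.8 -0.2] w 85.2 t 0.2 [ 0.2235 -0.4749  0.2308] -0.07
[[-0.001  0.951  0.308  0.078]
 [ 1.     0.001  0.001 -0.   ]
 [ 0.001  0.308 -0.951 -0.142]
 [ 0.     0.     0.     1.   ]]
```

Request:
jog_arm:
  rows:
    - {"x":51.8,"y":-17.0,"z":0,"az":0.44}
    - {"x":51.8,"y":-17.0,"z":0,"az":0.44}
    - {"x":51.8,"y":-17.0,"z":0,"az":0.44}
    - {"x":51.8,"y":-17.0,"z":0,"az":0.44}
    - {"x":51.8,"y":-17.0,"z":0,"az":0.44}
    - {"x":51.8,"y":-17.0,"z":0,"az":0.44}
    - {"x":51.8,"y":-17.0,"z":0,"az":0.44}
    - {"x":51.8,"y":-17.0,"z":0,"az":0.44}
    - {"x":51.8,"y":-17.0,"z":0,"az":0.44}
    - {"x":51.8,"y":-17.0,"z":0,"az":0.44}
    - {"x":51.8,"y":-17.0,"z":0,"az":0.44}
    - {"x":51.8,"y":-17.0,"z":0,"az":0.44}
    - {"x":51.8,"y":-17.0,"z":0,"az":0.44}
    - {"x":51.8,"y":-17.0,"z":0,"az":0.44}
    - {"x":51.8,"y":-17.0,"z":0,"az":0.44}

```text
$.rows[0]: bad value
```

```bash
python3 - <<'E'
from h import *
c=cam('wrist');save(c,'w1.png')
for kind,z in(('pink',.015),('grey',.01)):
    for k in blobs(c,kind,200): print(kind,k[:,0].mean(0).round(),cv2.contourArea(k),np.round(circ(c,k,z),4))
mv(.64,.288,.23)
E
```

```text
grey [ 16. 376.] 1381.5 [ -0.3257  -0.1639  73.2989 134.442 ]
grey [604. 369.] 2055.0 [ 1.136000e-01 -1.072700e+00  5.555140e+01  2.288272e+02]
grey [500. 306.] 432.5 [ 0.1498 -0.8048 38.8068 44.386 ]
grey [433. 279.] 584.0 [  0.1419  -0.6976  20.6125 116.6165]
grey [200. 279.] 583.0 [-1.000000e-03 -3.941000e-01  2.064910e+01  1.174589e+02]
grey [372.  33.] 334.0 [  0.3806  -0.4682   5.1996 116.3817]
cm [ 70.17 -51.31   0.13] rot [-0.    0.    0.44] F [-0.3 -0.4  0.9] w 85.7 t 0.3 [ 0.2235 -0.475   0.231 ] -0.07
```

View pics/w1.png

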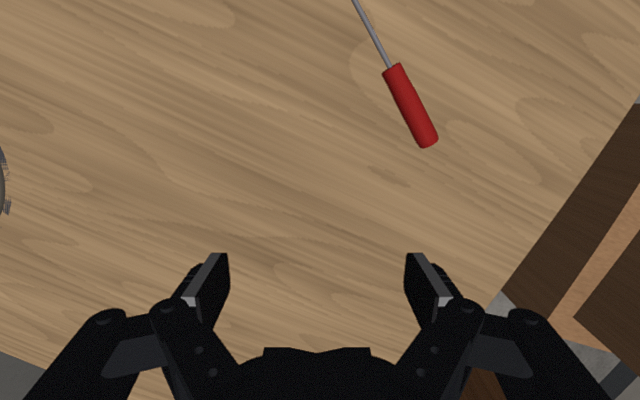

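Picture w1 shows only the screwdriver, at (410,100), and the open fingers, at (210,270) and (425,270). The move was refused, so I'll retry with full rows and smaller values.

Request:
jog_arm:
  rows:
    - {"x":5,"y":-1.6,"z":0,"ax":0,"ay":0,"az":0.1,"fingers":8.5}
    - {"x":10,"y":-3.3,"z":0,"ax":0,"ay":0,"az":0.2,"fingers":8.5}
    - {"x":15,"y":-5,"z":0,"ax":0,"ay":0,"az":0.3,"fingers":8.5}
    - {"x":20,"y":-6.6,"z":0,"ax":0,"ay":0,"az":0.4,"fingers":8.5}
    - {"x":25,"y":-8.2,"z":0,"ax":0,"ay":0,"az":0.44,"fingers":8.5}
    - {"x":30,"y":-10,"z":0,"ax":0,"ay":0,"az":0.44,"fingers":8.5}
    - {"x":35,"y":-11.6,"z":0,"ax":0,"ay":0,"az":0.44,"fingers":8.5}
    - {"x":40,"y":-13,"z":0,"ax":0,"ay":0,"az":0.44,"fingers":8.5}
    - {"x":45,"y":-15,"z":0,"ax":0,"ay":0,"az":0.44,"fingers":8.5}
    - {"x":50,"y":-17,"z":0,"ax":0,"ay":0,"az":0.44,"fingers":8.5}
    - {"x":50,"y":-17,"z":0,"ax":0,"ay":0,"az":0.44,"fingers":8.5}
    - {"x":50,"y":-17,"z":0,"ax":0,"ay":0,"az":0.44,"fingers":8.5}
    - {"x":50,"y":-17,"z":0,"ax":0,"ay":0,"az":0.44,"fingers":8.5}
    - {"x":50,"y":-17,"z":0,"ax":0,"ay":0,"az":0.44,"fingers":8.5}
    - {"x":50,"y":-17,"z":0,"ax":0,"ay":0,"az":0.44,"fingers":8.5}

```text
time: 1.8
eef_pos: [0.6031, -0.1094, 0.2316]
tool_rot: [3.141, -0.003, 0.0]
wrist_force: [-0.8, -0.3, -1.0]
grip_width: 0.085
finger_force: 0.0
```

```bash
cat >> h.py <<'E'
def look(z=dict(pink=.015,grey=.01)):
    c=cam('wrist')
    for kind in z:
        for k in blobs(c,kind,300):
            u=k[:,0]
            if u[:,1].max()<398 and u[:,1].min()>1 and u[:,0].min()>1 and u[:,0].max()<638 and u[:,1].mean()<250: print(kind,u.mean(0).round(),np.round(circ(c,k,z[kind]),4))
    return c
E
python3 - <<'E'
from h import *
c=look();save(c,'w2.png');mv(.62,.288,.2)
E
```

```text
pink [168. 156.] [ 0.6165  0.0697 63.1993 63.3968]
grey [310. 175.] [ 0.5895 -0.1019 77.8487 78.9878]
grey [446. 153.] [ 0.6182 -0.2662 36.0823 47.6532]
cm [  1.62 -39.74   3.15] rot [ 0.    -0.    -0.002] F [-0.  -0.5  0.2] w 84.9 t 1.85 [ 0.6031 -0.1094  0.2317] 1.33
```

View pics/w2.png

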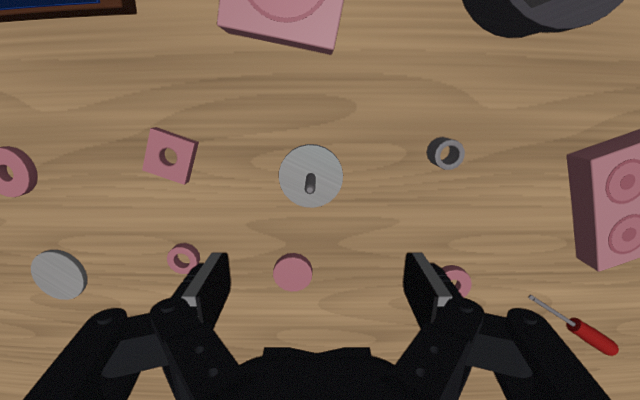

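w2 shows the pin plate at (310,175), about (0.5895, −0.102), the collar at (446,153) and the square at (168,156). Next I move over the wide ring.

Request:
jog_arm:
  rows:
    - {"x":0.5,"y":-5,"z":1}
    - {"x":1,"y":-10,"z":2}
    - {"x":1.6,"y":-15,"z":3}
    - {"x":1.6,"y":-20,"z":3}
    - {"x":1.6,"y":-25,"z":3}
    - {"x":1.6,"y":-30,"z":3}
    - {"x":1.6,"y":-35,"z":3}
    - {"x":1.6,"y":-39.7,"z":3}
    - {"x":1.6,"y":-39.7,"z":3}
    - {"x":1.6,"y":-39.7,"z":3}
    - {"x":1.6,"y":-39.7,"z":3}

```text
$.rows[0]: bad value
```

```bash
python3 - <<'E'
from h import *
c=look();mv(.5995,.288,.03);mv(.5995,.288,-.003)
E
```

```text
pink [168. 156.] [ 0.6164  0.0696 63.0482 63.4173]
grey [311. 176.] [ 0.5895 -0.1019 77.9575 78.9691]
grey [446. 153.] [ 0.6182 -0.2663 36.0962 47.4851]
cm [ -0.44 -39.73  20.15] rot [ 0.    -0.    -0.002] F [ 0.8  0.  -0.7] w 84.8 t 1.9 [ 0.6032 -0.1092  0.2316] 1.33
cm [ -0.44 -39.73  23.45] rot [ 0.    -0.    -0.002] F [ 0.8  0.  -0.7] w 84.8 t 1.9 [ 0.6032 -0.1092  0.2316] 1.33
```

Request:
jog_arm:
  rows:
    - {"x":0.5,"y":-5,"z":1,"ax":0,"ay":0,"az":0,"fingers":8.5}
    - {"x":1,"y":-10,"z":2,"ax":0,"ay":0,"az":0,"fingers":8.5}
    - {"x":1.6,"y":-15,"z":3,"ax":0,"ay":0,"az":0,"fingers":8.5}
    - {"x":1.6,"y":-20,"z":3,"ax":0,"ay":0,"az":0,"fingers":8.5}
    - {"x":1.6,"y":-25,"z":3,"ax":0,"ay":0,"az":0,"fingers":8.5}
    - {"x":1.6,"y":-30,"z":3,"ax":0,"ay":0,"az":0,"fingers":8.5}
    - {"x":1.6,"y":-35,"z":3,"ax":0,"ay":0,"az":0,"fingers":8.5}
    - {"x":1.6,"y":-39.7,"z":3,"ax":0,"ay":0,"az":0,"fingers":8.5}
    - {"x":1.6,"y":-39.7,"z":3,"ax":0,"ay":0,"az":0,"fingers":8.5}
    - {"x":1.6,"y":-39.7,"z":3,"ax":0,"ay":0,"az":0,"fingers":8.5}
    - {"x":1.6,"y":-39.7,"z":3,"ax":0,"ay":0,"az":0,"fingers":8.5}

```text
time: 3.0
eef_pos: [0.62, 0.2873, 0.2014]
tool_rot: [3.141, -0.003, 0.0]
wrist_force: [-0.1, 0.2, 0.0]
grip_width: 0.0852
finger_force: 0.0
```

```bash
python3 - <<'E'
from h import *
c=look();mv(.5995,.288,.03);mv(.5995,.288,-.003)
E
```

```text
pink [112. 188.] [  0.6022   0.5026  20.253  122.3206]
pink [314. 190.] [ 0.5987  0.2904 63.7013 64.5829]
pink [507. 175.] [ 0.6157  0.0713 62.5165 63.0885]
pink [254.  86.] [ 0.7108  0.3471 60.7692 62.0572]
cm [-2.07 -0.1  17.16] rot [ 0.    -0.    -0.002] F [-0.9 -0.1  0.1] w 85.1 t 3.05 [0.6201 0.287  0.2016] 1.95
cm [-2.07 -0.1  20.46] rot [ 0.    -0.    -0.002] F [-0.9 -0.1  0.1] w 85.1 t 3.05 [0.6201 0.287  0.2016] 1.95
```

Request:
jog_arm:
  rows:
    - {"x":-1,"y":-0.2,"z":4.5,"ax":0,"ay":0,"az":0,"fingers":8.5}
    - {"x":-2.1,"y":-0.3,"z":9,"ax":0,"ay":0,"az":0,"fingers":8.5}
    - {"x":-2.1,"y":-0.3,"z":13,"ax":0,"ay":0,"az":0,"fingers":8.5}
    - {"x":-2.1,"y":-0.3,"z":16,"ax":0,"ay":0,"az":0,"fingers":8.5}
    - {"x":-2.1,"y":-0.3,"z":18,"ax":0,"ay":0,"az":0,"fingers":8.5}
    - {"x":-2.1,"y":-0.3,"z":19,"ax":0,"ay":0,"az":0,"fingers":8.5}
    - {"x":-2.1,"y":-0.3,"z":19.5,"ax":0,"ay":0,"az":0,"fingers":8.5}
    - {"x":-2.1,"y":-0.3,"z":20,"ax":0,"ay":0,"az":0,"fingers":8.5}
    - {"x":-2.1,"y":-0.3,"z":20,"ax":0,"ay":0,"az":0,"fingers":8.5}

```text
time: 3.95
eef_pos: [0.5991, 0.2915, 0.0019]
tool_rot: [-3.141, 0.001, -0.001]
wrist_force: [0.9, 0.1, -0.6]
grip_width: 0.0851
finger_force: 0.0
```

```bash
python3 - <<'E'
from h import *
c=cam('wrist');save(c,'w3.png')
E
```

```text
(no output)
```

View pics/w3.png

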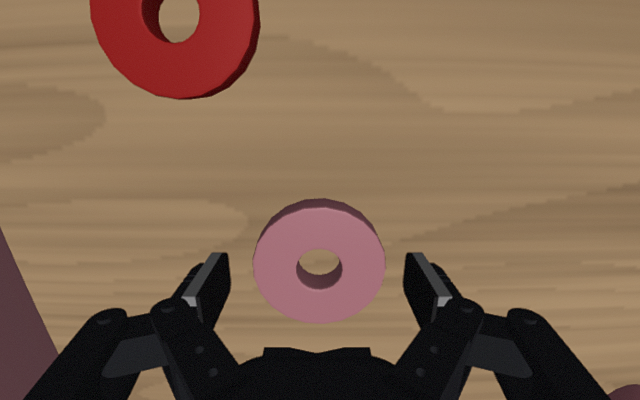

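w3: the wide ring at (319,264) lies centred between the pads, whose tips are at (228,260) and (405,260). I lower a little and grip.

Request:
jog_arm:
  grip_force: 35
  rows:
    - {"x":0,"y":0.1,"z":0.2,"ax":0,"ay":0,"az":0,"fingers":8.5}
    - {"x":0,"y":0.1,"z":0.4,"ax":0,"ay":0,"az":0,"fingers":8.5}
    - {"x":0,"y":0.1,"z":0.4,"ax":0,"ay":0,"az":0,"fingers":6}
    - {"x":0,"y":0.1,"z":0.4,"ax":0,"ay":0,"az":0,"fingers":6}
    - {"x":0,"y":0.1,"z":0.4,"ax":0,"ay":0,"az":0,"fingers":6}
    - {"x":0,"y":0.1,"z":0.4,"ax":0,"ay":0,"az":0,"fingers":6}
    - {"x":0,"y":0.1,"z":0.4,"ax":0,"ay":0,"az":0,"fingers":6}

```text
time: 4.7
eef_pos: [0.599, 0.2908, -0.0022]
tool_rot: [-3.141, 0.0, -0.002]
wrist_force: [0.1, 1.0, 4.1]
grip_width: 0.0642
finger_force: 39.0
```

Request:
jog_arm:
  rows:
    - {"x":0,"y":0,"z":-1,"ax":0,"ay":0,"az":0,"fingers":6}
    - {"x":0,"y":0,"z":-4,"ax":0,"ay":0,"az":0,"fingers":6}
    - {"x":0,"y":0,"z":-8,"ax":0,"ay":0,"az":0,"fingers":6}
    - {"x":0,"y":0,"z":-12,"ax":0,"ay":0,"az":0,"fingers":6}
    - {"x":0,"y":0,"z":-12,"ax":0,"ay":0,"az":0,"fingers":6}
    - {"x":0,"y":0,"z":-12,"ax":0,"ay":0,"az":0,"fingers":6}

```text
time: 5.3
eef_pos: [0.599, 0.2908, 0.1186]
tool_rot: [-3.141, 0.0, -0.003]
wrist_force: [0.5, 0.3, -1.0]
grip_width: 0.0641
finger_force: 38.9
```

```bash
python3 - <<'E'
from h import *
c=cam('wrist');save(c,'w4.png');z=r.get_state()['eef_pos'][2]+.0175
for k in blobs(c,'pink',800): print(k[:,0].mean(0).round(),np.round(circ(c,k,z),4))
mv(.5895,-.102,.12);mv(.5895,-.102,.008)
E
```

```text
[533. 310.] [ 0.5737  0.1791 19.2907 21.5245]
[ 25. 270.] [ 0.594   0.4425 28.2381 46.2447]
[317. 264.] [ 0.5988  0.2906 64.272  66.6721]
[ 80. 267.] [  0.5872   0.4244  72.7627 136.4278]
[571. 176.] [ 0.6454  0.1776 32.4025 32.5607]
[232.  50.] [ 0.6943  0.3195 31.569  32.0411]
cm [-0.86 39.24 -0.33] rot [ 0.001  0.001 -0.   ] F [-0.6 -0.2 -1.1] w 64.3 t 5.35 [0.5982 0.2904 0.1165] 1.97
cm [-0.85 39.24 10.87] rot [ 0.001  0.001 -0.   ] F [-0.6 -0.2 -1.1] w 64.3 t 5.35 [0.5982 0.2904 0.1165] 1.97
```

View pics/w4.png

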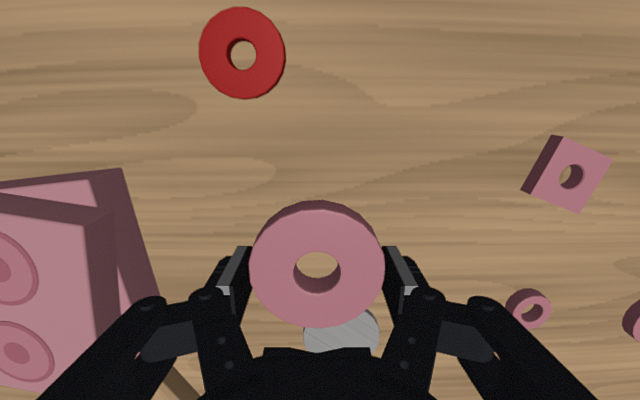

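w4: the wide ring is held level at (317,264), centred on the TCP. Now carry it to the pin.

Request:
jog_arm:
  rows:
    - {"x":-0.2,"y":3,"z":0,"ax":0,"ay":0,"az":0,"fingers":6}
    - {"x":-0.4,"y":7.5,"z":0,"ax":0,"ay":0,"az":0,"fingers":6}
    - {"x":-0.6,"y":12,"z":0,"ax":0,"ay":0,"az":0,"fingers":6}
    - {"x":-0.9,"y":16.5,"z":0,"ax":0,"ay":0,"az":0,"fingers":6}
    - {"x":-0.9,"y":21,"z":0,"ax":0,"ay":0,"az":0,"fingers":6}
    - {"x":-0.9,"y":25.5,"z":0,"ax":0,"ay":0,"az":0,"fingers":6}
    - {"x":-0.9,"y":30,"z":0,"ax":0,"ay":0,"az":0,"fingers":6}
    - {"x":-0.9,"y":34,"z":0,"ax":0,"ay":0,"az":0,"fingers":6}
    - {"x":-0.9,"y":37,"z":0,"ax":0,"ay":0,"az":0,"fingers":6}
    - {"x":-0.9,"y":39.2,"z":0,"ax":0,"ay":0,"az":0,"fingers":6}
    - {"x":-0.9,"y":39.2,"z":0,"ax":0,"ay":0,"az":0,"fingers":6}
    - {"x":-0.9,"y":39.2,"z":0,"ax":0,"ay":0,"az":0,"fingers":6}

```text
time: 6.55
eef_pos: [0.5887, -0.1011, 0.1155]
tool_rot: [-3.141, 0.002, 0.005]
wrist_force: [0.2, -0.3, -1.3]
grip_width: 0.0639
finger_force: 39.0
```

```bash
python3 - <<'E'
from h import *
c=cam('wrist');save(c,'w5.png',(200,180,440,360),3);mv(.5895,-.102,.008);p=r.get_state()['eef_pos']
K=np.array(c['K'])
def pix(P):
    q=np.linalg.inv(c['T'])@np.r_[P,1];a=np.array([q[0],-q[1]])/-q[2];a=a*(1+c['k1']*(a@a));return K[:2,:2]@a+K[:2,2]
print('pin tip expected',(pix([.5895,-.102,.065])-[200,180])*3)
for k in blobs(c,'pink',800): print(k[:,0].mean(0).round(),np.round(circ(c,k,p[2]+.0175),4))
E
```

```text
cm [ 0.08  0.16 10.79] rot [-0.001  0.002  0.   ] F [ 0.2 -0.1 -0. ] w 64.1 t 6.6 [ 0.589  -0.1005  0.1159] 1.34
pin tip expected [353.9275973  112.15552766]
[315. 272.] [ 0.5861 -0.0996 61.1116 76.2421]
[111. 163.] [ 6.41400e-01 -1.39000e-02  3.23776e+01  3.25283e+01]
```

View pics/w5.png

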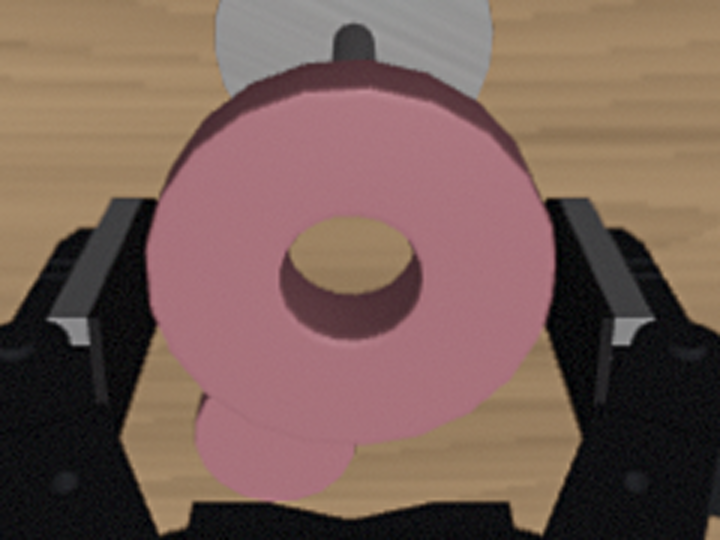

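w5: the hole centre at column 351 matches the pin at column 354 in the crop. The predicted tip at (354,112) is hidden behind the ring. Now descend.

Request:
jog_arm:
  rows:
    - {"x":0.1,"y":0.1,"z":2.5,"ax":0,"ay":0,"az":0,"fingers":6}
    - {"x":0.1,"y":0.1,"z":4.5,"ax":0,"ay":0,"az":0,"fingers":6}
    - {"x":0.1,"y":0.1,"z":6,"ax":0,"ay":0,"az":0,"fingers":6}
    - {"x":0.1,"y":0.1,"z":7.5,"ax":0,"ay":0,"az":0,"fingers":6}
    - {"x":0.1,"y":0.1,"z":9,"ax":0,"ay":0,"az":0,"fingers":6}
    - {"x":0.1,"y":0.1,"z":10,"ax":0,"ay":0,"az":0,"fingers":6}
    - {"x":0.1,"y":0.1,"z":10.4,"ax":0,"ay":0,"az":0,"fingers":6}
    - {"x":0.1,"y":0.1,"z":10.7,"ax":0,"ay":0,"az":0,"fingers":6}
    - {"x":0.1,"y":0.1,"z":10.7,"ax":0,"ay":0,"az":0,"fingers":6}

```text
time: 7.5
eef_pos: [0.5908, -0.1024, 0.0105]
tool_rot: [3.141, -0.0, 0.001]
wrist_force: [-0.5, 0.2, -0.5]
grip_width: 0.0642
finger_force: 39.0
```

Request:
jog_arm:
  rows:
    - {"x":0,"y":0,"z":0.1,"ax":0,"ay":0,"az":0,"fingers":6}
    - {"x":0,"y":0,"z":0.2,"ax":0,"ay":0,"az":0,"fingers":6}
    - {"x":0,"y":0,"z":0.25,"ax":0,"ay":0,"az":0,"fingers":6}
    - {"x":0,"y":0,"z":0.25,"ax":0,"ay":0,"az":0,"fingers":6}

```text
time: 7.9
eef_pos: [0.5906, -0.1024, 0.0079]
tool_rot: [3.141, -0.0, 0.0]
wrist_force: [-0.5, 0.6, -0.8]
grip_width: 0.0636
finger_force: 39.0
```

Request:
jog_arm:
  rows:
    - {"x":0,"y":0,"z":0.05,"ax":0,"ay":0,"az":0,"fingers":6}
    - {"x":0,"y":0,"z":0.1,"ax":0,"ay":0,"az":0,"fingers":6}
    - {"x":0,"y":0,"z":0.1,"ax":0,"ay":0,"az":0,"fingers":6}

```text
time: 8.2
eef_pos: [0.5907, -0.1024, 0.0078]
tool_rot: [3.141, -0.0, 0.0]
wrist_force: [-4.3, 1.2, 6.1]
grip_width: 0.0639
finger_force: 39.6
```

Request:
jog_arm:
  rows:
    - {"x":0,"y":0,"z":0,"ax":0,"ay":0,"az":0,"fingers":8.2}
    - {"x":0,"y":0,"z":0,"ax":0,"ay":0,"az":0,"fingers":8.2}
    - {"x":0,"y":0,"z":0,"ax":0,"ay":0,"az":0,"fingers":8.2}
    - {"x":0,"y":0,"z":0,"ax":0,"ay":0,"az":0,"fingers":8.2}
    - {"x":0,"y":0,"z":-2,"ax":0,"ay":0,"az":0,"fingers":8.2}
    - {"x":0,"y":0,"z":-5,"ax":0,"ay":0,"az":0,"fingers":8.2}
    - {"x":0,"y":0,"z":-8,"ax":0,"ay":0,"az":0,"fingers":8.2}
    - {"x":0,"y":0,"z":-12,"ax":0,"ay":0,"az":0,"fingers":8.2}
    - {"x":0,"y":0,"z":-12,"ax":0,"ay":0,"az":0,"fingers":3}
    - {"x":0,"y":0,"z":-12,"ax":0,"ay":0,"az":0,"fingers":3}

```text
time: 9.2
eef_pos: [0.5911, -0.1025, 0.1277]
tool_rot: [3.141, -0.0, 0.003]
wrist_force: [-0.6, -0.1, -0.2]
grip_width: 0.0553
finger_force: 0.0
```

```bash
python3 - <<'E'
from h import *
c=cam('wrist');save(c,'w6.png')
for k in blobs(c,'pink',800): print(k[:,0].mean(0).round(),np.round(circ(c,k,.025),4))
mv(.5895,-.102,.03)
E
```

```text
[292. 318.] [ 0.4634 -0.0772 49.6196 51.5944]
[316. 194.] [ 0.5908 -0.1022 63.398  64.0107]
[119. 163.] [ 0.6184  0.0627 60.9375 61.0385]
cm [-0.08 -0.03  9.61] rot [-0.     0.001 -0.   ] F [-0.3 -1.  -0.9] w 47.9 t 9.25 [ 0.5903 -0.1023  0.1261] 1.34
```

View pics/w6.png

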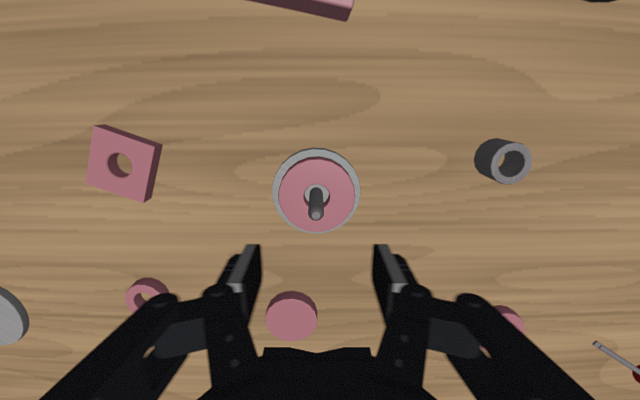

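w6: the wide ring sits over the pin at (316,194), nearly concentric with the plate. Now press.

Request:
jog_arm:
  rows:
    - {"x":0,"y":0,"z":3,"ax":0,"ay":0,"az":0,"fingers":3}
    - {"x":0,"y":0,"z":6,"ax":0,"ay":0,"az":0,"fingers":3}
    - {"x":0,"y":0,"z":8.5,"ax":0,"ay":0,"az":0,"fingers":3}
    - {"x":0,"y":0,"z":9.7,"ax":0,"ay":0,"az":0,"fingers":3}
    - {"x":0,"y":0,"z":10,"ax":0,"ay":0,"az":0,"fingers":3}
    - {"x":0,"y":0,"z":10.1,"ax":0,"ay":0,"az":0,"fingers":3}
    - {"x":0,"y":0,"z":10.2,"ax":0,"ay":0,"az":0,"fingers":3}
    - {"x":0,"y":0,"z":10.2,"ax":0,"ay":0,"az":0,"fingers":3}

```text
time: 10.05
eef_pos: [0.5908, -0.1024, 0.0251]
tool_rot: [3.141, -0.0, 0.001]
wrist_force: [-0.2, -0.5, -0.7]
grip_width: 0.0302
finger_force: 0.0
```

Request:
jog_arm:
  rows:
    - {"x":0,"y":0,"z":0.1,"ax":0,"ay":0,"az":0,"fingers":3}
    - {"x":0,"y":0,"z":0.2,"ax":0,"ay":0,"az":0,"fingers":3}
    - {"x":0,"y":0,"z":0.25,"ax":0,"ay":0,"az":0,"fingers":3}
    - {"x":0,"y":0,"z":0.25,"ax":0,"ay":0,"az":0,"fingers":3}

```text
time: 10.45
eef_pos: [0.591, -0.1024, 0.0245]
tool_rot: [3.141, -0.0, 0.002]
wrist_force: [-6.8, 0.6, 11.6]
grip_width: 0.0299
finger_force: 5.9
```

Request:
jog_arm:
  rows:
    - {"x":0,"y":0,"z":0.1,"ax":0,"ay":0,"az":0,"fingers":3}
    - {"x":0,"y":0,"z":0.2,"ax":0,"ay":0,"az":0,"fingers":3}
    - {"x":0,"y":0,"z":0.2,"ax":0,"ay":0,"az":0,"fingers":3}
    - {"x":0,"y":0,"z":0.2,"ax":0,"ay":0,"az":0,"fingers":3}

```text
time: 10.85
eef_pos: [0.591, -0.1024, 0.0245]
tool_rot: [3.141, -0.0, 0.002]
wrist_force: [-14.7, 3.2, 24.1]
grip_width: 0.0301
finger_force: 11.9
```

Request:
jog_arm:
  rows:
    - {"x":0,"y":0,"z":-4,"ax":0,"ay":0,"az":0,"fingers":3}
    - {"x":0,"y":0,"z":-8.5,"ax":0,"ay":0,"az":0,"fingers":3}
    - {"x":-1.5,"y":2.5,"z":-12,"ax":0,"ay":0,"az":0,"fingers":7.2}
    - {"x":-4,"y":6,"z":-14,"ax":0,"ay":0,"az":0,"fingers":7.2}
    - {"x":-6.5,"y":9.5,"z":-16,"ax":0,"ay":0,"az":0,"fingers":7.2}
    - {"x":-9,"y":13,"z":-18,"ax":0,"ay":0,"az":0,"fingers":7.2}
    - {"x":-11.5,"y":16.5,"z":-18,"ax":0,"ay":0,"az":0,"fingers":7.2}
    - {"x":-13.6,"y":19.6,"z":-18,"ax":0,"ay":0,"az":0,"fingers":7.2}
    - {"x":-13.6,"y":19.6,"z":-18,"ax":0,"ay":0,"az":0,"fingers":7.2}
    - {"x":-13.6,"y":19.6,"z":-18,"ax":0,"ay":0,"az":0,"fingers":7.2}

```text
time: 11.85
eef_pos: [0.4543, -0.2986, 0.2005]
tool_rot: [-3.142, 0.003, -0.001]
wrist_force: [0.4, -0.5, 0.3]
grip_width: 0.0722
finger_force: 0.0
```

```bash
python3 - <<'E'
from h import *
c=look();mv(.4345,-.298,.0);print(r.get_state()['qpos'])
E
```

```text
pink [317. 189.] [ 0.4339 -0.299  51.8115 52.6749]
pink [121. 173.] [ 0.4542 -0.077  51.918  53.2512]
pink [529. 112.] [ 0.5208 -0.5249 60.592  61.4624]
pink [114.  39.] [ 0.5922 -0.0983 63.2294 64.8476]
grey [106.  38.] [ 0.5945 -0.0864 17.3301 50.792 ]
cm [-2.040e+00  1.000e-02  2.004e+01] rot [-0. -0. -0.] F [ 0.6 -0.4  0.5] w 71.9 t 11.9 [ 0.4548 -0.2979  0.2004] 0.92
[-6.48045050e-01  1.15543247e-01  1.39502648e+00  3.79922635e-04
  1.63077558e+00  9.23051743e-01]
```

Request:
jog_arm:
  grip_force: 35
  rows:
    - {"x":-1,"y":0,"z":4.5,"ax":0,"ay":0,"az":0,"fingers":7.2}
    - {"x":-2,"y":0,"z":9,"ax":0,"ay":0,"az":0,"fingers":7.2}
    - {"x":-2.05,"y":0.05,"z":13,"ax":0,"ay":0,"az":0,"fingers":7.2}
    - {"x":-2.05,"y":0.05,"z":16,"ax":0,"ay":0,"az":0,"fingers":7.2}
    - {"x":-2.05,"y":0.05,"z":18,"ax":0,"ay":0,"az":0,"fingers":7.2}
    - {"x":-2.05,"y":0.05,"z":19,"ax":0,"ay":0,"az":0,"fingers":7.2}
    - {"x":-2.05,"y":0.05,"z":19.6,"ax":0,"ay":0,"az":0,"fingers":7.2}
    - {"x":-2.05,"y":0.05,"z":19.95,"ax":0,"ay":0,"az":0,"fingers":7.2}
    - {"x":-2.05,"y":0.05,"z":19.95,"ax":0,"ay":0,"az":0,"fingers":7.2}
    - {"x":-2.05,"y":0.05,"z":19.95,"ax":0,"ay":0,"az":0,"fingers":4.8}
    - {"x":-2.05,"y":0.05,"z":19.95,"ax":0,"ay":0,"az":0,"fingers":4.8}
    - {"x":-2.05,"y":0.05,"z":19.95,"ax":0,"ay":0,"az":0,"fingers":4.8}
    - {"x":-2.05,"y":0.05,"z":19.95,"ax":0,"ay":0,"az":0,"fingers":4.8}
    - {"x":-2.05,"y":0.05,"z":19.95,"ax":0,"ay":0,"az":0,"fingers":4.8}

```text
time: 13.3
eef_pos: [0.4348, -0.2993, 0.0024]
tool_rot: [3.14, -0.0, 0.003]
wrist_force: [-1.5, 2.4, 4.8]
grip_width: 0.0528
finger_force: 35.9
```

Request:
jog_arm:
  rows:
    - {"x":0,"y":0,"z":-1,"ax":0,"ay":0,"az":0,"fingers":4.8}
    - {"x":0,"y":0,"z":-4,"ax":0,"ay":0,"az":0,"fingers":4.8}
    - {"x":0,"y":0,"z":-8,"ax":0,"ay":0,"az":0,"fingers":4.8}
    - {"x":2.5,"y":-3.2,"z":-11,"ax":0,"ay":0,"az":0,"fingers":4.8}
    - {"x":5,"y":-6.4,"z":-11,"ax":0,"ay":0,"az":0,"fingers":4.8}
    - {"x":7.5,"y":-9.6,"z":-11,"ax":0,"ay":0,"az":0,"fingers":4.8}
    - {"x":10,"y":-12.8,"z":-11,"ax":0,"ay":0,"az":0,"fingers":4.8}
    - {"x":12.5,"y":-16,"z":-11,"ax":0,"ay":0,"az":0,"fingers":4.8}
    - {"x":14.5,"y":-18.5,"z":-11,"ax":0,"ay":0,"az":0,"fingers":4.8}
    - {"x":15.6,"y":-19.7,"z":-11,"ax":0,"ay":0,"az":0,"fingers":4.8}
    - {"x":15.6,"y":-19.7,"z":-11,"ax":0,"ay":0,"az":0,"fingers":4.8}
    - {"x":15.6,"y":-19.7,"z":-11,"ax":0,"ay":0,"az":0,"fingers":4.8}

```text
time: 14.5
eef_pos: [0.5898, -0.1026, 0.111]
tool_rot: [3.141, -0.001, -0.0]
wrist_force: [0.3, 0.5, -0.2]
grip_width: 0.0525
finger_force: 36.8
```

```bash
python3 - <<'E'
from h import *
c=cam('wrist');save(c,'w7.png');mv(.5902,-.1022,.0275);p=r.get_state()['eef_pos']
for k in blobs(c,'pink',800): print(k[:,0].mean(0).round(),np.round(circ(c,k,p[2]+.0125),4))
E
```

```text
cm [ 0.07 -0.08  8.35] rot [ 0.001  0.    -0.001] F [ 0.4 -0.8  0. ] w 52.8 t 14.55 [ 0.5896 -0.103   0.111 ] 1.34
[311. 280.] [ 0.582  -0.0997 48.5771 78.8429]
[317. 192.] [ 0.6281 -0.1027 28.5556 37.2878]
[107. 165.] [ 6.40100e-01 -9.10000e-03  3.44744e+01  3.50297e+01]
```

View pics/w7.png

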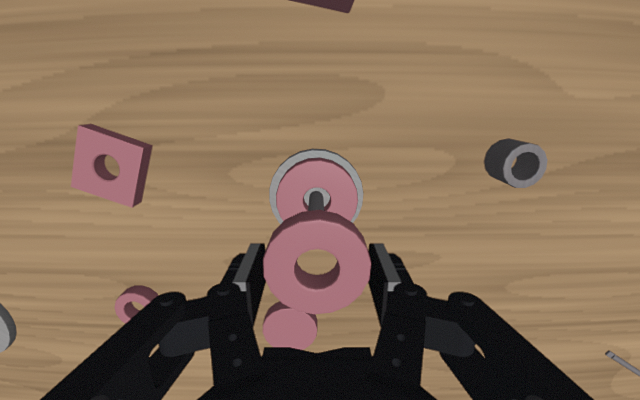

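w7: the middle ring is held at (317,263), in line with the pin at column 316. Descend.

Request:
jog_arm:
  rows:
    - {"x":0.05,"y":-0.05,"z":2,"ax":0,"ay":0,"az":0,"fingers":4.8}
    - {"x":0.05,"y":-0.05,"z":4,"ax":0,"ay":0,"az":0,"fingers":4.8}
    - {"x":0.05,"y":-0.05,"z":5.5,"ax":0,"ay":0,"az":0,"fingers":4.8}
    - {"x":0.05,"y":-0.05,"z":7,"ax":0,"ay":0,"az":0,"fingers":4.8}
    - {"x":0.05,"y":-0.05,"z":8,"ax":0,"ay":0,"az":0,"fingers":4.8}
    - {"x":0.05,"y":-0.05,"z":8.3,"ax":0,"ay":0,"az":0,"fingers":4.8}
    - {"x":0.05,"y":-0.05,"z":8.35,"ax":0,"ay":0,"az":0,"fingers":4.8}
    - {"x":0.05,"y":-0.05,"z":8.35,"ax":0,"ay":0,"az":0,"fingers":4.8}

```text
time: 15.35
eef_pos: [0.5909, -0.1015, 0.0277]
tool_rot: [3.141, -0.0, 0.001]
wrist_force: [-0.1, 0.4, -0.8]
grip_width: 0.0529
finger_force: 36.8
```

Request:
jog_arm:
  rows:
    - {"x":0,"y":0,"z":0.1,"ax":0,"ay":0,"az":0,"fingers":4.8}
    - {"x":0,"y":0,"z":0.15,"ax":0,"ay":0,"az":0,"fingers":4.8}
    - {"x":0,"y":0,"z":0.15,"ax":0,"ay":0,"az":0,"fingers":4.8}

```text
time: 15.65
eef_pos: [0.591, -0.1014, 0.0274]
tool_rot: [3.141, -0.0, 0.002]
wrist_force: [-3.9, 0.4, 8.1]
grip_width: 0.0523
finger_force: 37.5
```

Contact. I release, lift, narrow the fingers to 2.6 cm and look.

Request:
jog_arm:
  rows:
    - {"x":0,"y":0,"z":-0.05,"ax":0,"ay":0,"az":0,"fingers":7}
    - {"x":0,"y":0,"z":-0.05,"ax":0,"ay":0,"az":0,"fingers":7}
    - {"x":0,"y":0,"z":-0.05,"ax":0,"ay":0,"az":0,"fingers":7}
    - {"x":0,"y":0,"z":-0.05,"ax":0,"ay":0,"az":0,"fingers":7}
    - {"x":0,"y":0,"z":-2,"ax":0,"ay":0,"az":0,"fingers":7}
    - {"x":0,"y":0,"z":-5,"ax":0,"ay":0,"az":0,"fingers":7}
    - {"x":0,"y":0,"z":-8,"ax":0,"ay":0,"az":0,"fingers":7}
    - {"x":0,"y":0,"z":-10,"ax":0,"ay":0,"az":0,"fingers":2.4}
    - {"x":0,"y":0,"z":-10,"ax":0,"ay":0,"az":0,"fingers":2.4}
    - {"x":0,"y":0,"z":-10,"ax":0,"ay":0,"az":0,"fingers":2.4}
    - {"x":0,"y":0,"z":-10,"ax":0,"ay":0,"az":0,"fingers":2.4}

```text
time: 16.75
eef_pos: [0.5898, -0.1012, 0.1239]
tool_rot: [-3.141, 0.0, 0.004]
wrist_force: [-1.1, 0.5, -0.5]
grip_width: 0.0238
finger_force: 0.0
```

```bash
python3 - <<'E'
from h import *
c=cam('wrist');save(c,'w8.png',(220,100,420,250),3)
for k in blobs(c,'pink',800): print(k[:,0].mean(0).round(),np.round(circ(c,k,.03),4))
mv(.5905,-.102,.041)
E
```

```text
[299. 318.] [ 0.4666 -0.0849 31.8811 54.1364]
[146. 298.] [ 0.4888  0.0609 36.4304 43.835 ]
[318. 193.] [ 0.5923 -0.1023 61.871  64.8074]
[117. 162.] [6.19700e-01 5.93000e-02 5.94405e+01 5.99408e+01]
cm [0.09 0.09 8.29] rot [-0.001  0.003 -0.   ] F [-0.1  0.2 -0.5] w 24.2 t 16.8 [ 0.5898 -0.1012  0.1239] 1.34
```

View pics/w8.png

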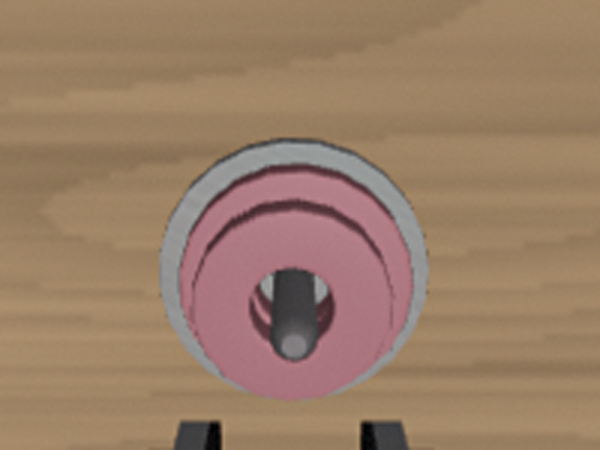

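w8: the middle ring lies concentric on the wide one around the pin, centre at about (293,300) in the crop. Press.

Request:
jog_arm:
  rows:
    - {"x":0.05,"y":0.05,"z":3,"ax":0,"ay":0,"az":0,"fingers":2.4}
    - {"x":0.05,"y":0.05,"z":6,"ax":0,"ay":0,"az":0,"fingers":2.4}
    - {"x":0.05,"y":0.05,"z":7.7,"ax":0,"ay":0,"az":0,"fingers":2.4}
    - {"x":0.05,"y":0.05,"z":8.2,"ax":0,"ay":0,"az":0,"fingers":2.4}
    - {"x":0.05,"y":0.05,"z":8.4,"ax":0,"ay":0,"az":0,"fingers":2.4}
    - {"x":0.05,"y":0.05,"z":8.5,"ax":0,"ay":0,"az":0,"fingers":2.4}
    - {"x":0.05,"y":0.05,"z":8.6,"ax":0,"ay":0,"az":0,"fingers":2.4}
    - {"x":0.05,"y":0.05,"z":8.6,"ax":0,"ay":0,"az":0,"fingers":2.4}

```text
time: 17.6
eef_pos: [0.5915, -0.1019, 0.0405]
tool_rot: [3.141, -0.0, 0.002]
wrist_force: [-0.7, -1.0, 1.0]
grip_width: 0.024
finger_force: 0.0
```

Request:
jog_arm:
  rows:
    - {"x":0,"y":0,"z":0.1,"ax":0,"ay":0,"az":0,"fingers":2.4}
    - {"x":0,"y":0,"z":0.2,"ax":0,"ay":0,"az":0,"fingers":2.4}
    - {"x":0,"y":0,"z":0.3,"ax":0,"ay":0,"az":0,"fingers":2.4}
    - {"x":0,"y":0,"z":0.4,"ax":0,"ay":0,"az":0,"fingers":2.4}
    - {"x":0,"y":0,"z":0.4,"ax":0,"ay":0,"az":0,"fingers":2.4}
    - {"x":0,"y":0,"z":0.4,"ax":0,"ay":0,"az":0,"fingers":2.4}

```text
time: 18.2
eef_pos: [0.5917, -0.102, 0.0399]
tool_rot: [3.141, -0.0, 0.003]
wrist_force: [-12.4, 2.4, 21.5]
grip_width: 0.024
finger_force: 10.8
```

Request:
jog_arm:
  rows:
    - {"x":0,"y":0,"z":-3,"ax":0,"ay":0,"az":0,"fingers":2.4}
    - {"x":0,"y":0,"z":-7,"ax":0,"ay":0,"az":0,"fingers":2.4}
    - {"x":-2,"y":-3,"z":-10,"ax":0,"ay":0,"az":0,"fingers":6}
    - {"x":-4,"y":-7,"z":-13,"ax":0,"ay":0,"az":0,"fingers":6}
    - {"x":-6,"y":-11,"z":-15,"ax":0,"ay":0,"az":0,"fingers":6}
    - {"x":-8,"y":-14.5,"z":-16,"ax":0,"ay":0,"az":0,"fingers":6}
    - {"x":-9.5,"y":-17.4,"z":-16,"ax":0,"ay":0,"az":0,"fingers":6}
    - {"x":-9.5,"y":-17.4,"z":-16,"ax":0,"ay":0,"az":0,"fingers":6}
    - {"x":-9.5,"y":-17.4,"z":-16,"ax":0,"ay":0,"az":0,"fingers":6}

```text
time: 19.1
eef_pos: [0.4961, 0.0725, 0.1962]
tool_rot: [3.141, 0.002, 0.002]
wrist_force: [0.3, -0.4, -0.7]
grip_width: 0.0599
finger_force: 0.0
```

```bash
python3 - <<'E'
from h import *
c=look();mv(.4755,.0725,.001)
E
```

```text
pink [445. 209.] [ 0.4539 -0.075  52.0026 52.5399]
pink [316. 191.] [ 0.4753  0.0735 39.6625 40.9068]
pink [493.  83.] [ 0.5906 -0.1081 64.8819 69.0581]
pink [318.  58.] [ 0.6137  0.0764 47.028  65.859 ]
grey [154. 214.] [ 0.445   0.2634 78.0325 82.3071]
grey [504.  84.] [ 0.5905 -0.1213 14.8232 36.838 ]
grey [473.  86.] [ 0.5892 -0.1034 74.2126 82.2829]
cm [-2.09 -0.08 19.49] rot [ 0. -0. -0.] F [ 0.5 -0.5 -0.2] w 59.9 t 19.15 [0.4963 0.0718 0.1959] 1.64
```

Request:
jog_arm:
  grip_force: 30
  rows:
    - {"x":-1,"y":-0.1,"z":4.5,"ax":0,"ay":0,"az":0,"fingers":6}
    - {"x":-2.1,"y":-0.12,"z":9,"ax":0,"ay":0,"az":0,"fingers":6}
    - {"x":-2.1,"y":-0.12,"z":13,"ax":0,"ay":0,"az":0,"fingers":6}
    - {"x":-2.1,"y":-0.12,"z":16,"ax":0,"ay":0,"az":0,"fingers":6}
    - {"x":-2.1,"y":-0.12,"z":18,"ax":0,"ay":0,"az":0,"fingers":6}
    - {"x":-2.1,"y":-0.12,"z":18.9,"ax":0,"ay":0,"az":0,"fingers":6}
    - {"x":-2.1,"y":-0.12,"z":19.3,"ax":0,"ay":0,"az":0,"fingers":6}
    - {"x":-2.1,"y":-0.12,"z":19.3,"ax":0,"ay":0,"az":0,"fingers":6}
    - {"x":-2.1,"y":-0.12,"z":19.3,"ax":0,"ay":0,"az":0,"fingers":3.6}
    - {"x":-2.1,"y":-0.12,"z":19.3,"ax":0,"ay":0,"az":0,"fingers":3.6}
    - {"x":-2.1,"y":-0.12,"z":19.3,"ax":0,"ay":0,"az":0,"fingers":3.6}
    - {"x":-2.1,"y":-0.12,"z":19.3,"ax":0,"ay":0,"az":0,"fingers":3.6}
    - {"x":-2.1,"y":-0.12,"z":19.3,"ax":0,"ay":0,"az":0,"fingers":3.6}

```text
time: 20.45
eef_pos: [0.4762, 0.0733, 0.0043]
tool_rot: [3.141, -0.0, 0.004]
wrist_force: [-1.5, -1.3, 6.1]
grip_width: 0.0403
finger_force: 30.2
```

Request:
jog_arm:
  rows:
    - {"x":0,"y":0,"z":-1,"ax":0,"ay":0,"az":0,"fingers":3.6}
    - {"x":0,"y":0,"z":-4,"ax":0,"ay":0,"az":0,"fingers":3.6}
    - {"x":0,"y":0,"z":-8,"ax":0,"ay":0,"az":0,"fingers":3.6}
    - {"x":2,"y":3,"z":-11,"ax":0,"ay":0,"az":0,"fingers":3.6}
    - {"x":4.5,"y":6.5,"z":-11,"ax":0,"ay":0,"az":0,"fingers":3.6}
    - {"x":7,"y":10,"z":-11,"ax":0,"ay":0,"az":0,"fingers":3.6}
    - {"x":9,"y":13.5,"z":-11,"ax":0,"ay":0,"az":0,"fingers":3.6}
    - {"x":10.8,"y":16.5,"z":-11,"ax":0,"ay":0,"az":0,"fingers":3.6}
    - {"x":11.4,"y":17.5,"z":-11,"ax":0,"ay":0,"az":0,"fingers":3.6}
    - {"x":11.4,"y":17.5,"z":-11,"ax":0,"ay":0,"az":0,"fingers":3.6}
    - {"x":11.4,"y":17.5,"z":-11,"ax":0,"ay":0,"az":0,"fingers":3.6}

```text
time: 21.55
eef_pos: [0.5887, -0.1007, 0.1129]
tool_rot: [-3.141, -0.001, 0.001]
wrist_force: [-0.9, 0.4, 0.3]
grip_width: 0.0403
finger_force: 30.4
```

```bash
python3 - <<'E'
from h import *
c=cam('wrist');save(c,'w9.png',(200,140,440,320),3);mv(.5903,-.1018,.0455);p=r.get_state()['eef_pos']
for k in blobs(c,'pink',800): print(k[:,0].mean(0).round(),np.round(circ(c,k,p[2]+.0107),4))
E
```

```text
cm [0.16 0.15 6.75] rot [-0.     0.     0.001] F [-0.1  0.4  0.2] w 40.7 t 21.6 [ 0.5887 -0.1004  0.113 ] 1.34
[293. 325.] [ 0.5515 -0.0877 27.7362 30.0695]
[319. 261.] [ 0.5887 -0.1009 39.5003 42.6182]
[318. 195.] [ 0.6261 -0.102  31.967  36.9368]
[109. 162.] [ 6.39600e-01 -7.50000e-03  3.45696e+01  3.50933e+01]
```

View pics/w9.png

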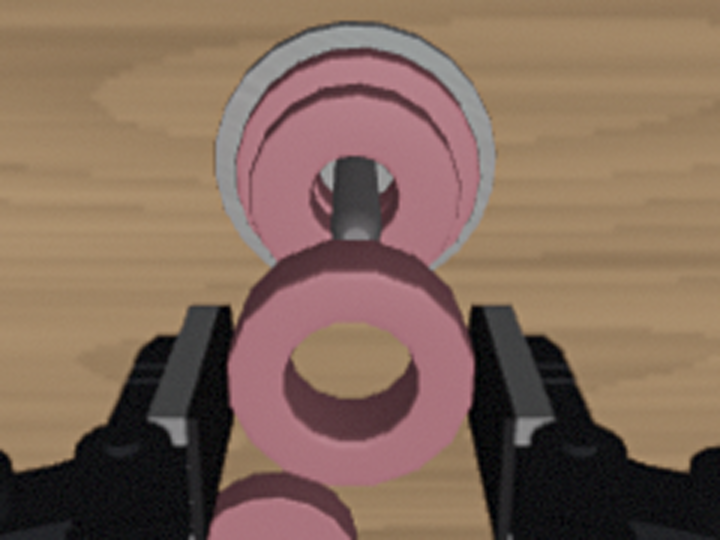

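w9: the narrow ring hole is at crop column 351 and the pin at 356, so I shift about 1 mm and lower.

Request:
jog_arm:
  rows:
    - {"x":0.15,"y":0.13,"z":1,"ax":0,"ay":0,"az":0,"fingers":3.6}
    - {"x":0.15,"y":0.13,"z":2.5,"ax":0,"ay":0,"az":0,"fingers":3.6}
    - {"x":0.15,"y":0.13,"z":4,"ax":0,"ay":0,"az":0,"fingers":3.6}
    - {"x":0.15,"y":0.13,"z":5.5,"ax":0,"ay":0,"az":0,"fingers":3.6}
    - {"x":0.15,"y":0.13,"z":6.4,"ax":0,"ay":0,"az":0,"fingers":3.6}
    - {"x":0.15,"y":0.13,"z":6.7,"ax":0,"ay":0,"az":0,"fingers":3.6}
    - {"x":0.15,"y":0.13,"z":6.8,"ax":0,"ay":0,"az":0,"fingers":3.6}
    - {"x":0.15,"y":0.13,"z":6.8,"ax":0,"ay":0,"az":0,"fingers":3.6}

```text
time: 22.4
eef_pos: [0.5909, -0.1031, 0.0451]
tool_rot: [3.141, -0.0, 0.001]
wrist_force: [0.0, -0.4, -0.3]
grip_width: 0.0406
finger_force: 30.4
```

Request:
jog_arm:
  rows:
    - {"x":0,"y":-0.05,"z":0.1,"ax":0,"ay":0,"az":0,"fingers":3.6}
    - {"x":0,"y":-0.05,"z":0.2,"ax":0,"ay":0,"az":0,"fingers":3.6}
    - {"x":0,"y":-0.05,"z":0.2,"ax":0,"ay":0,"az":0,"fingers":3.6}

```text
time: 22.7
eef_pos: [0.5911, -0.1026, 0.0444]
tool_rot: [3.141, -0.0, 0.003]
wrist_force: [-2.6, -0.5, 6.4]
grip_width: 0.0402
finger_force: 30.9
```

Request:
jog_arm:
  rows:
    - {"x":0,"y":0,"z":-0.05,"ax":0,"ay":0,"az":0,"fingers":6}
    - {"x":0,"y":0,"z":-0.05,"ax":0,"ay":0,"az":0,"fingers":6}
    - {"x":0,"y":0,"z":-0.05,"ax":0,"ay":0,"az":0,"fingers":6}
    - {"x":0,"y":0,"z":-0.05,"ax":0,"ay":0,"az":0,"fingers":6}
    - {"x":0,"y":0,"z":-2,"ax":0,"ay":0,"az":0,"fingers":6}
    - {"x":0,"y":0,"z":-5,"ax":0,"ay":0,"az":0,"fingers":6}
    - {"x":0,"y":0,"z":-9,"ax":0,"ay":0,"az":0,"fingers":2}
    - {"x":0,"y":0,"z":-9,"ax":0,"ay":0,"az":0,"fingers":2}
    - {"x":0,"y":0,"z":-9,"ax":0,"ay":0,"az":0,"fingers":2}
    - {"x":0,"y":0,"z":-9,"ax":0,"ay":0,"az":0,"fingers":2}

```text
time: 23.7
eef_pos: [0.5899, -0.1023, 0.1312]
tool_rot: [-3.141, 0.0, 0.004]
wrist_force: [-0.5, -0.4, -0.4]
grip_width: 0.0197
finger_force: 0.0
```

```bash
python3 - <<'E'
from h import *
c=cam('wrist');save(c,'w10.png',(220,100,420,250),3)
mv(.591,-.1022,.055)
E
```

```text
cm [ 0.14 -0.    7.59] rot [-0.001  0.003 -0.   ] F [ 0.  -0.3  0.3] w 20.1 t 23.75 [ 0.5898 -0.1023  0.1309] 1.34
```

View pics/w10.png

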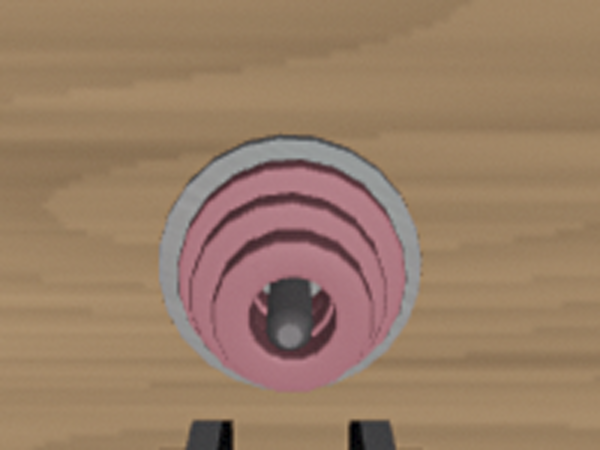

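w10: all three rings are stacked concentrically on the pin, with the narrow ring hole at (292,318) in the crop. Press.

Request:
jog_arm:
  rows:
    - {"x":0.05,"y":0,"z":3,"ax":0,"ay":0,"az":0,"fingers":2}
    - {"x":0.05,"y":0,"z":5.5,"ax":0,"ay":0,"az":0,"fingers":2}
    - {"x":0.05,"y":0,"z":7,"ax":0,"ay":0,"az":0,"fingers":2}
    - {"x":0.05,"y":0,"z":7.5,"ax":0,"ay":0,"az":0,"fingers":2}
    - {"x":0.05,"y":0,"z":7.65,"ax":0,"ay":0,"az":0,"fingers":2}
    - {"x":0.05,"y":0,"z":7.75,"ax":0,"ay":0,"az":0,"fingers":2}
    - {"x":0.05,"y":0,"z":7.85,"ax":0,"ay":0,"az":0,"fingers":2}
    - {"x":0.05,"y":0,"z":7.85,"ax":0,"ay":0,"az":0,"fingers":2}

```text
time: 24.55
eef_pos: [0.5917, -0.1026, 0.0552]
tool_rot: [3.141, -0.0, 0.003]
wrist_force: [-0.1, 0.0, 2.7]
grip_width: 0.0199
finger_force: 0.8
```

Request:
jog_arm:
  rows:
    - {"x":0,"y":0,"z":0.1,"ax":0,"ay":0,"az":0,"fingers":2}
    - {"x":0,"y":0,"z":0.2,"ax":0,"ay":0,"az":0,"fingers":2}
    - {"x":0,"y":0,"z":0.3,"ax":0,"ay":0,"az":0,"fingers":2}
    - {"x":0,"y":0,"z":0.38,"ax":0,"ay":0,"az":0,"fingers":2}
    - {"x":0,"y":0,"z":0.38,"ax":0,"ay":0,"az":0,"fingers":2}
    - {"x":0,"y":0,"z":0.38,"ax":0,"ay":0,"az":0,"fingers":2}

```text
time: 25.15
eef_pos: [0.5919, -0.1026, 0.0551]
tool_rot: [3.141, -0.0, 0.004]
wrist_force: [-11.1, 3.0, 23.2]
grip_width: 0.0199
finger_force: 11.6
```

Request:
jog_arm:
  rows:
    - {"x":0,"y":0,"z":-3,"ax":0,"ay":0,"az":0,"fingers":2}
    - {"x":0,"y":0,"z":-7,"ax":0,"ay":0,"az":0,"fingers":2}
    - {"x":1,"y":3,"z":-10,"ax":0,"ay":0,"az":0,"fingers":5.6}
    - {"x":2.5,"y":7,"z":-13,"ax":0,"ay":0,"az":0,"fingers":5.6}
    - {"x":4,"y":11,"z":-15,"ax":0,"ay":0,"az":0,"fingers":5.6}
    - {"x":4.8,"y":14.5,"z":-15,"ax":0,"ay":0,"az":0,"fingers":5.6}
    - {"x":4.8,"y":16.1,"z":-15,"ax":0,"ay":0,"az":0,"fingers":5.6}
    - {"x":4.8,"y":16.1,"z":-15,"ax":0,"ay":0,"az":0,"fingers":5.6}
    - {"x":4.8,"y":16.1,"z":-15,"ax":0,"ay":0,"az":0,"fingers":5.6}

```text
time: 26.05
eef_pos: [0.6388, -0.2625, 0.1998]
tool_rot: [-3.141, -0.0, 0.002]
wrist_force: [0.1, 0.8, -0.7]
grip_width: 0.0564
finger_force: 0.0
```

```bash
python3 - <<'E'
from h import *
c=look(dict(grey=.03));save(c,'w11.png',(220,100,420,250),3);mv(.62,-.265,.013)
# foreground by contrast with the wood: collar low saturation
g=np.array(c['frame'])[100:250,220:420];hsv=cv2.cvtColor(g,cv2.COLOR_RGB2HSV)
m=cv2.inRange(hsv,(0,0,0),(180,60,255));ys,xs=np.where(m>0);print('bbox',xs.min()+220,xs.max()+220,ys.min()+100,ys.max()+100)
for u in((330,200),(318,190)): print(onz(c,u,.03))
E
```

```text
grey [189. 205.] [ 0.5966 -0.1106 69.7806 77.449 ]
grey [317. 189.] [ 0.6231 -0.2626 33.8776 40.2953]
cm [-1.89  0.32 18.72] rot [-0.001  0.001  0.001] F [ 0.5  0.6 -1.3] w 56.1 t 26.1 [ 0.639  -0.2619  0.2002] 1.13
bbox 244 388 171 249
[ 0.61178243 -0.27676312  0.03      ]
[ 0.62309744 -0.26376952  0.03      ]
```

View pics/w11.png

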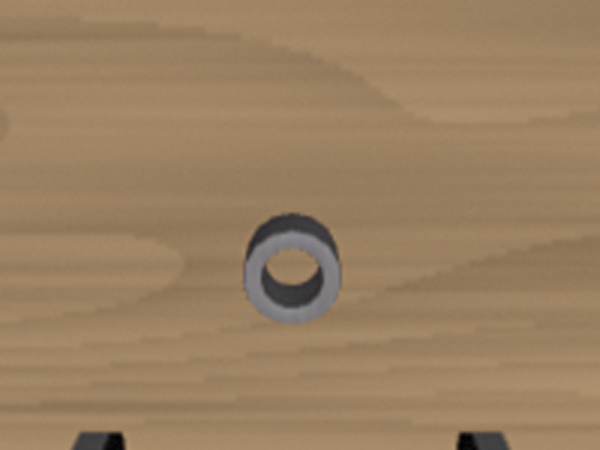

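w11: the collar's top face is centred at crop (292,277), about (0.6208, −0.263). Grasp it.

Request:
jog_arm:
  grip_force: 50
  rows:
    - {"x":-1,"y":0.05,"z":4.5,"ax":0,"ay":0,"az":0,"fingers":5.6}
    - {"x":-1.8,"y":0.1,"z":9,"ax":0,"ay":0,"az":0,"fingers":5.6}
    - {"x":-1.8,"y":0.1,"z":12.5,"ax":0,"ay":0,"az":0,"fingers":5.6}
    - {"x":-1.8,"y":0.1,"z":15.5,"ax":0,"ay":0,"az":0,"fingers":5.6}
    - {"x":-1.8,"y":0.1,"z":17.5,"ax":0,"ay":0,"az":0,"fingers":5.6}
    - {"x":-1.8,"y":0.1,"z":18.6,"ax":0,"ay":0,"az":0,"fingers":5.6}
    - {"x":-1.8,"y":0.1,"z":19,"ax":0,"ay":0,"az":0,"fingers":5.6}
    - {"x":-1.8,"y":0.1,"z":19,"ax":0,"ay":0,"az":0,"fingers":5.6}
    - {"x":-1.8,"y":0.1,"z":19,"ax":0,"ay":0,"az":0,"fingers":3}
    - {"x":-1.8,"y":0.1,"z":19,"ax":0,"ay":0,"az":0,"fingers":3}
    - {"x":-1.8,"y":0.1,"z":19,"ax":0,"ay":0,"az":0,"fingers":3}
    - {"x":-1.8,"y":0.1,"z":19,"ax":0,"ay":0,"az":0,"fingers":3}
    - {"x":-1.8,"y":0.1,"z":19,"ax":0,"ay":0,"az":0,"fingers":3}

```text
time: 27.4
eef_pos: [0.6222, -0.2648, 0.0127]
tool_rot: [3.14, -0.0, 0.005]
wrist_force: [-0.3, 1.5, 6.0]
grip_width: 0.0337
finger_force: 50.6
```

Request:
jog_arm:
  rows:
    - {"x":0,"y":0,"z":-1,"ax":0,"ay":0,"az":0,"fingers":3}
    - {"x":0,"y":0,"z":-4,"ax":0,"ay":0,"az":0,"fingers":3}
    - {"x":0,"y":0,"z":-8,"ax":0,"ay":0,"az":0,"fingers":3}
    - {"x":-0.5,"y":-2.5,"z":-11,"ax":0,"ay":0,"az":0,"fingers":3}
    - {"x":-1.5,"y":-6,"z":-11,"ax":0,"ay":0,"az":0,"fingers":3}
    - {"x":-2.3,"y":-10,"z":-11,"ax":0,"ay":0,"az":0,"fingers":3}
    - {"x":-3,"y":-14,"z":-11,"ax":0,"ay":0,"az":0,"fingers":3}
    - {"x":-3.1,"y":-16.2,"z":-11,"ax":0,"ay":0,"az":0,"fingers":3}
    - {"x":-3.1,"y":-16.2,"z":-11,"ax":0,"ay":0,"az":0,"fingers":3}
    - {"x":-3.1,"y":-16.2,"z":-11,"ax":0,"ay":0,"az":0,"fingers":3}

```text
time: 28.4
eef_pos: [0.59, -0.1025, 0.1208]
tool_rot: [3.141, 0.001, -0.0]
wrist_force: [0.4, -0.2, -1.6]
grip_width: 0.0336
finger_force: 50.3
```

```bash
python3 - <<'E'
from h import *
c=cam('wrist');save(c,'w12.png',(200,140,440,320),3);mv(.5908,-.1024,.068)
E
```

```text
cm [ 0.07 -0.08  5.26] rot [ 0.001  0.    -0.001] F [ 0.1 -0.9 -1.8] w 33.4 t 28.45 [ 0.5901 -0.1032  0.1206] 1.34
```

View pics/w12.png

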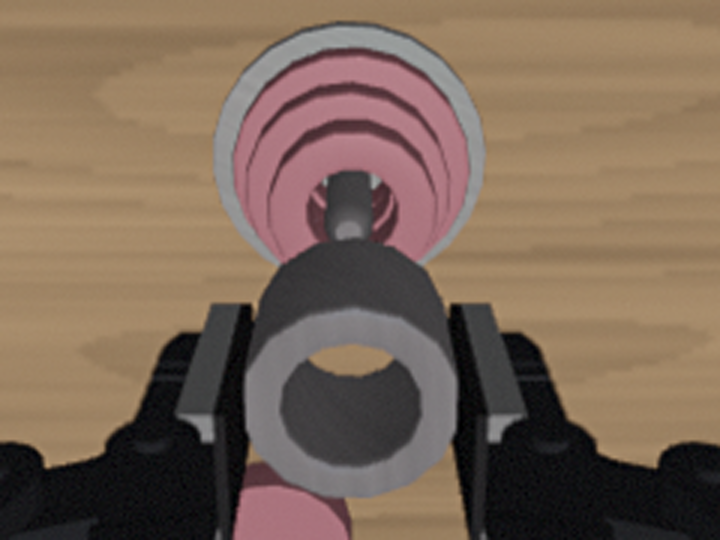

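w12: the collar bore at column 351 lines up with the pin at 350. Lower.

Request:
jog_arm:
  rows:
    - {"x":0.05,"y":-0.02,"z":1,"ax":0,"ay":0,"az":0,"fingers":3}
    - {"x":0.05,"y":-0.02,"z":2.5,"ax":0,"ay":0,"az":0,"fingers":3}
    - {"x":0.05,"y":-0.02,"z":4,"ax":0,"ay":0,"az":0,"fingers":3}
    - {"x":0.05,"y":-0.02,"z":4.8,"ax":0,"ay":0,"az":0,"fingers":3}
    - {"x":0.05,"y":-0.02,"z":5.1,"ax":0,"ay":0,"az":0,"fingers":3}
    - {"x":0.05,"y":-0.02,"z":5.25,"ax":0,"ay":0,"az":0,"fingers":3}
    - {"x":0.05,"y":-0.02,"z":5.25,"ax":0,"ay":0,"az":0,"fingers":3}

```text
time: 29.15
eef_pos: [0.5908, -0.1023, 0.0681]
tool_rot: [3.141, -0.0, 0.001]
wrist_force: [0.6, -1.4, -1.5]
grip_width: 0.0335
finger_force: 50.3
```

Request:
jog_arm:
  rows:
    - {"x":0,"y":0,"z":0.1,"ax":0,"ay":0,"az":0,"fingers":3}
    - {"x":0,"y":0,"z":0.2,"ax":0,"ay":0,"az":0,"fingers":3}
    - {"x":0,"y":0,"z":0.2,"ax":0,"ay":0,"az":0,"fingers":3}

```text
time: 29.45
eef_pos: [0.5911, -0.1023, 0.0677]
tool_rot: [3.141, -0.0, 0.003]
wrist_force: [-3.2, 0.6, 5.8]
grip_width: 0.0334
finger_force: 51.0
```

Seated, so I release and retreat well clear.

Request:
jog_arm:
  rows:
    - {"x":0,"y":0,"z":-0.05,"ax":0,"ay":0,"az":0,"fingers":5.6}
    - {"x":0,"y":0,"z":-0.05,"ax":0,"ay":0,"az":0,"fingers":5.6}
    - {"x":0,"y":0,"z":-0.05,"ax":0,"ay":0,"az":0,"fingers":5.6}
    - {"x":0,"y":0,"z":-0.05,"ax":0,"ay":0,"az":0,"fingers":5.6}
    - {"x":0,"y":0,"z":-2,"ax":0,"ay":0,"az":0,"fingers":5.6}
    - {"x":0,"y":0,"z":-5,"ax":0,"ay":0,"az":0,"fingers":5.6}
    - {"x":0,"y":0,"z":-9,"ax":0,"ay":0,"az":0,"fingers":5.6}
    - {"x":0,"y":0,"z":-12,"ax":0,"ay":0,"az":0,"fingers":5.6}
    - {"x":0,"y":0,"z":-12,"ax":0,"ay":0,"az":0,"fingers":5.6}
    - {"x":0,"y":0,"z":-12,"ax":0,"ay":0,"az":0,"fingers":5.6}

```text
time: 30.45
eef_pos: [0.5908, -0.1023, 0.1864]
tool_rot: [3.141, -0.0, 0.002]
wrist_force: [-0.4, -0.1, -1.2]
grip_width: 0.0559
finger_force: 0.0
```

```bash
python3 - <<'E'
from h import *
a=cam('wrist');b=cam('scene')
A=cv2.resize(np.array(a['frame'])[90:270,200:440],None,fx=1.6,fy=1.6);B=cv2.resize(np.array(b['frame'])[130:250,180:390],None,fx=1.9,fy=2.4)
B=cv2.resize(B,(400,288));A=cv2.resize(A,(384,288))
cv2.imwrite('pics/end.png',cv2.cvtColor(np.hstack([A,B]),cv2.COLOR_RGB2BGR));mv(.59,-.1,.2)
E
```

```text
cm [-0.   -0.21 -1.57] rot [-0.001  0.003 -0.   ] F [ 0.4  0.3 -0.9] w 55.8 t 30.55 [ 0.59   -0.1021  0.1842] 1.34
```

View pics/end.png

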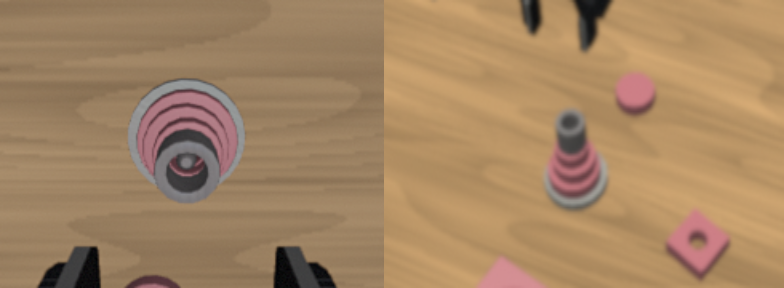

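The stack is complete and upright in both views: left at (187,150), right at (572,160). The gripper is clear.

```bash
python3 -c "
from cell import r
print(r.job_done())"
```

```text
the job is handed in; nothing more can be done
None
```

The ring mould is built and handed in at about 31 s: wide, middle and narrow rings on the pin, each let go and pressed flat with 21–24 N before the next part, and the steel collar on top; the square block, solid disc and plain plate were not touched.

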